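# Snap the dust cap into the coupling

### The job

Close the mouth of the big steel coupling standing in the wooden block with its loose plastic dust cap: pinch the cap's two sprung ears together, lower it nose first into the mouth and press it fully home against the sprung valve, then let the ears spread so that the catches snap out under the rim and hold it, upright and let go. Press firmly enough to seat it but never hard (stay well under 30 N), and leave the other things on the counter where they are.

Things in the scene. Friction and masses are not known exactly. Their poses are not given: they have to be found in the camera images.
- cap: White plastic snap-in dust cap, about 60 g, standing upright on its nose. Origin: centre of the nose's underside; z up, y along the line joining the two ears. Nose 48 mm diameter, 19 mm long, its lowest 4.5 mm tapered to 40 mm. Flange 63 mm diameter, 19 to 23.5 mm above the origin. Two flat ears stand on it, 24 to 52 mm above the origin, each 18 mm wide (x).
- cap_flange (a point): Centre of the flange's upper face, between the ears. Over their outer faces the ears measure 44 mm along y when free, 34 mm fully pinched. Each ear carries a square-edged catch (12 mm wide, 3 to 9 mm above the nose end) reaching 28 mm from the axis when free, 23 mm when fully pinched; unpinched the catches only sit on the rim and do not cam in.
- tab_left (a joint): Inward travel of the ear and its catch on the cap's +y side, m: 0 = free, sprung out; 0.005 = fully pinched. The spring pushes out with about 3 N when free and 10 N fully pinched, so a grip of 20 to 30 N pinches both ears to their stops.
- tab_right (a joint): The same for the ear and catch on the cap's -y side.
- block: Fixed wooden block 120 x 120 x 45 mm; origin at the centre of its underside, z up. In its central hole, on its vertical axis, stands the steel coupling, a tube 76 mm in outer diameter. Its rim is nominally 75 mm above this origin, but it stands up to 5 mm higher or lower, which is not measured: feel for it. The cap may be fitted at any turn about the vertical.
- block_hole (a point): Point on the coupling's axis level with the block's wooden top, 45 mm above the counter. The mouth is 51 mm in diameter through a rim 8 mm thick; below that the bore widens to 62 mm, 50 mm or more deep. When home, the cap's flange lies on the rim, the nose end 19 mm below the rim's top; once let go it rises up to 2 mm until the catches bear under the rim.
- block_axis (a point): Same point as the block's origin, on the coupling's axis. Inside the mouth, 12 mm below the rim's top, is the flat end (26 mm diameter) of a sprung valve. The nose meets it 7 mm before the cap is home; it pushes back with about 2.5 N at first and 6 N when the flange lands on the rim, where the resistance turns rigid.
- nipple: Bystander: brass pipe nipple, 48 mm diameter, 58 mm tall, upright; origin at the centre of its underside.
- spanner: Bystander: steel spanner 190 mm long, lying flat; origin at about its middle on the counter.
- oil_can: Bystander: small dark steel can, 54 mm diameter, 85 mm tall, upright; origin at the centre of its underside.
Things that resemble listed ones, but are neither listed nor needed, are in the scene too. Of the things like the block, leave any that is green or pink; of the rest the larger one is meant.

How it is judged:
On the way, in this order (a step that is already met when the one before it is completed fails the run):
1. the cap is lifted clear of the counter, held by its pinched ears (height (world z) of cap above 0.03 m and value of joint each of tab_left, tab_right above 0.003 m), for 0.1 s.
2. the nose is in the coupling's mouth with both ears still pinched (horizontal distance between cap and block_hole below 0.004 m and z of cap in the frame of block_hole below 0.021 m and value of joint each of tab_left, tab_right above 0.0025 m), for 0.1 s.
At the end, for the whole second after the job is handed in: The cap is in the coupling's mouth, within 5 mm of its axis, upright within 0.1 rad, at rest and let go; its nose end is 4 to 20 mm above the level of the block's top (only possible with the catches below the rim), and both tabs have sprung out to within 1.5 mm of free (horizontal distance between cap and block_hole below 0.005 m and z of cap in the frame of block_hole between 0.004 and 0.02 m and value of joint each of tab_left, tab_right below 0.0015 m and angle between cap's own z axis and vertical below 0.1 rad and linear speed of cap below 0.01 m/s); the robot touches nothing.
It fails at once if the cap is pressed on the coupling or block with more than 30 N (contact force between cap and block above 30 N).
It fails at once if the robot itself bears on the coupling or block with more than 10 N (contact force between any of the fingers, the arm and block above 10 N).
It fails at once if a bystander is moved by more than 20 mm (distance of any of nipple, spanner, oil_can from where it was at the start of the episode above 0.02 m).
It also fails if it takes over 54 s, if anything falls off the work surface, if the arm or the gripper's body presses on something with over 40 N, if the wrist force passes 120 N, or if a joint passes its speed limit or range.

### The arm

A 6-joint arm with a two-finger parallel gripper is mounted at the origin on the work surface. World frame = base frame: x ahead of the robot, y to its left, z up, the work surface at z = 0. Lengths are in m, angles in rad, forces in N, time in s.
With the tool pointing down it reaches from about 0.25 to 0.725 m from the base axis. Payload 4 kg.
Tool frame: the origin (TCP) lies midway between the tips of the shut fingers; the grasp point (between the pads) lies robot.hold_point_z behind it (robot.hold_point_z is the distance from the TCP to the grasp point, in m); z points along the fingers, y is the line along which they close (so a half turn about z gives the same grasp; the last joint's range is limited). The gripper opens to 85 mm and grips with 20 to 120 N. Pads are 22 mm wide; open, the fingers measure 114 mm over their backs; the gripper's body (76 mm by 85 mm) begins 54 mm behind the grasp point. The pads swing forward as they close: fully open they stand 13 mm farther back than shut.
Start: joints at [1.326, 0.241, 0.005, 1.335, 0, 1.571], TCP at [0.121, 0.485, 0.207] pointing down, gripper open.
Joint ranges: [-2.72, 2.72], [-1.05, 1.87], [-1.09, 1.28], [-1.99, 2.15], [-1.42, 1.44], [-3.14, 3.14]. Speed limits (rad/s): [2.79, 2.79, 3.14, 3.14, 3.14, 3.14].

### API

Orientations are given as a unit quaternion [w, x, y, z].
In Python, from bench import robot gives the robot as it stands. The module is installed in compiled form; this text tells all that it offers.
- The arm moves only by the tool play_rows, never from a script. Its argument "deltas" is a list of rows, each a list of 3 entries, a list of its own where there are three numbers: the opening, from -1 (shut) to 1 (fully open), then the shift along the tool's x, y, z in mm, then the turn, a rotation vector about the tool's x, y, z in rad. In form: [[fingers, [x, y, z], [rx, ry, rz]], ...]. A call has 1 to 12 rows; each row shifts and turns the commanded pose from where the row before left it, along the tool's axes as they then stand; what a row does not reach is not made up. A row lasts 1/10 s, in which the tool goes at most 50 mm and 8.59 degrees, less where a joint would pass 70% of its speed; a pose out of reach is approached as far as the arm can. A call is refused whole if a number of a shift passes 50 or a number of a turn 0.15, either way. A call with a gripper value outside its range is refused whole. The fingers move at their own pace and stop on an object; "newtons" is the grip in N (left out, the last holds). Time passes only in rows, so rows that do not move let the fingers close. It gives the time, the measured TCP pose, the force, the opening and the grip force at its end, in the units of the state.
- robot.get_state(): the state, without advancing time (a new reading comes with each control period).
- robot.get_image(name): name is "scene" or "top" or "wrist"; returns the picture (400x640x3 uint8, blue, green, red); there is no depth.
- robot.camera_model(name): a dict with "fovy" (degrees; the focal length in pixels is half the picture's height over the tangent of half this angle, whatever the lens; pixels are square), "cx", "cy" (the principal point, pixels), "rvec" (rotation vector, rad) and "tvec" (3), from world to camera coordinates, as OpenCV has them. Camera axes: x right, y down, z forward; pixel columns grow to the right and rows downward; lengths in m; the calibration is good to about 2 mm. A picture is of the moment at which its call begins: read the wrist's pose just before it. camera_model takes no time and is no camera call; for the wrist camera it gives the pose at the moment of the call.
- robot.finish_job(): hands the job in; it is judged then, once.
Trained networks look in the newest picture that a camera, given by its name, has taken for a name from the list of things; names that differ only in an ending like _2 or _b are one class to them, and where a whole thing is asked for, a point or a joint stands for the part that bears it (a point fixed in the world has none). Each returns a list of dicts, best first, with "score" (0 to 1); they miss things now and then, are a little off and sometimes report something else, mostly with a low value. They report only what shows in the picture. A call takes as long as a camera call. They do not tell look-alikes from the thing itself.
- robot.find_in(camera, target): "location" ([x, y, z] in m, in world coordinates, good to about 4 mm: the middle of the surface that is visible of it).
The state is a dict: "clock": time; "joint_pos": joint angles; "qd": joint speeds; "tau": joint torques, N m; "ee_pos": TCP position; "tcp_rot": TCP orientation; "force": force on the tool from outside, world axes, zero at the start; "ft_torque": the same for the moment, N m; "gripper_width": finger opening in m; "finger_force": force on a finger pad.
Only numpy, scipy, OpenCV 4.12 (cv2) and the standard library are available. Lean on these libraries where they do the work, as an engineer would, in place of code of your own. Each camera call takes 0.05 s, during which the arm holds its last target. There are 200 camera calls.

## Working session

There is one attempt and no reset: what is moved stays moved. The work goes in short steps, Python scripts to look and compute and a tool call to move; the robot and the scene stay as the last step left them, time stands still between calls to the robot, and variables do not carry over. Pictures are saved under pics/ and viewed, at most 10 in all, crops included, and the job is handed in when it is done.

Besides the shell and the picture viewer there is one more tool, called by a JSON object that holds its "fn" and its "kwargs". play_rows: Moves the arm, as the interface text tells. Its arguments: {"type":"object","properties":{"deltas":{"type":"array"},"newtons":{"type":"number"}},"required":["deltas"]}

```bash
mkdir -p pics; python3 - <<'E'
from bench import robot
import cv2,numpy as np
s=robot.get_state();print(s['ee_pos'],s['tcp_rot'],s['gripper_width'],robot.hold_point_z,s['force'])
ims=[]
for c in ("scene","top"):
    im=robot.get_image(c);cv2.imwrite(f"pics/{c}0.png",im)
    for t in ("cap","block","nipple","spanner","oil_can"):
        for d in robot.find_in(c,t)[:3]:print(c,t,np.round(d['location'],3),round(d['score'],2))
    m=robot.camera_model(c);print({k:np.round(v,3) for k,v in m.items()})
E
```

```text
[0.12099861 0.48442594 0.20649377] [-1.37712599e-04  1.22085206e-01  9.92519046e-01 -1.06139145e-03] 0.08545582820089792 0.0187 [ 0.01761918 -0.05680429 -0.7515588 ]
scene cap [ 0.554 -0.126  0.025] 0.87
scene block [0.56  0.175 0.047] 0.9
scene block [ 0.384 -0.094  0.032] 0.78
scene block [0.307 0.304 0.044] 0.74
scene nipple [0.713 0.038 0.042] 0.94
scene nipple [ 0.555 -0.127  0.023] 0.61
scene spanner [0.486 0.377 0.007] 0.84
scene spanner [ 0.558 -0.127  0.023] 0.28
scene oil_can [ 0.508 -0.385  0.063] 0.76
{'fovy': np.float64(52.579), 'cx': np.float64(313.049), 'cy': np.float64(200.623), 'rvec': array([ 0.827,  2.667, -0.945]), 'tvec': array([ 0.4  , -0.187,  1.276])}
top cap [ 0.552 -0.135  0.022] 0.88
top block [0.29  0.287 0.048] 0.86
top block [0.549 0.154 0.044] 0.84
top block [0.347 0.1   0.031] 0.7
top nipple [0.704 0.027 0.053] 0.75
top spanner [0.477 0.37  0.005] 0.89
top oil_can [ 0.505 -0.393  0.09 ] 0.81
{'fovy': np.float64(49.604), 'cx': np.float64(323.138), 'cy': np.float64(197.16), 'rvec': array([ 2.154, -2.219,  0.05 ]), 'tvec': array([0.014, 0.497, 1.327])}
```

View pics/scene0.png

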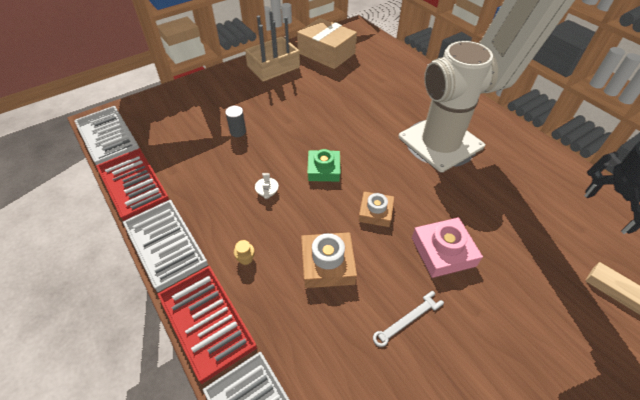

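View pics/top0.png

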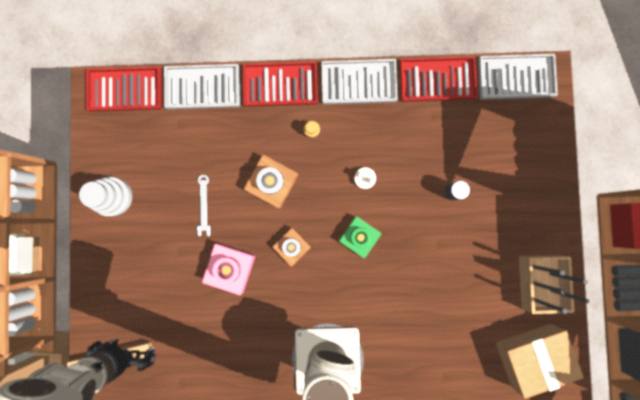

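The scene picture shows the cap at about (266,187) and the larger brown block with its coupling at (328,252). In the top view the block is at (270,181) and the cap at (364,178). The pink, green and small brown blocks are decoys. I'll go over the block first to look with the wrist camera.

{"fn": "play_rows", "kwargs": {"deltas": [[1,[-37.5,-19,-5],[0,0,0]],[1,[-37.5,-19,-5],[0,0,0]],[1,[-37.5,-19,-5],[0,0,0]],[1,[-37.5,-19,-5],[0,0,0]],[1,[-37.5,-19,-5],[0,0,0]],[1,[-37.5,-19,-5],[0,0,0]],[1,[-37.5,-19,-5],[0,0,0]],[1,[-37.5,-19,-5],[0,0,0]],[1,[-37.5,-19,-5],[0,0,0]],[1,[-37.5,-19,-5],[0,0,0]],[1,[-37.5,-19,-5],[0,0,0]],[1,[0,0,0],[0,0,0]]], "newtons": 30}}

```text
clock: 1.8
ee_pos: [0.4743, 0.1793, 0.2626]
tcp_rot: [0.001, 0.125, 0.992, -0.0]
force: [-0.3, 0.9, -0.7]
gripper_width: 0.0854
finger_force: 0.0
```

```bash
cat > h.py <<'E'
from bench import robot
import cv2,numpy as np
from scipy.spatial.transform import Rotation as R
def st():
    s=robot.get_state();q=s['tcp_rot'];r=R.from_quat([q[1],q[2],q[3],q[0]]).as_matrix()
    print('t',round(s['clock'],2),'p',np.round(s['ee_pos'],4),'x',np.round(r[:,0],3),'z',np.round(r[:,2],3),'w',round(s['gripper_width'],4),'F',np.round(s['force'],1),s['finger_force'])
    return s,np.array(s['ee_pos']),r
def K(m):
    f=200/np.tan(np.radians(m['fovy'])/2);return np.array([[f,0,m['cx']],[0,f,m['cy']],[0,0,1]])
def proj(m,P): return cv2.projectPoints(np.float64(P).reshape(-1,1,3),np.float64(m['rvec']),np.float64(m['tvec']),K(m),None)[0].reshape(-1,2)
def back(m,uv,z):
    r=cv2.Rodrigues(np.float64(m['rvec']))[0];c=-r.T@np.float64(m['tvec'])
    d=r.T@np.linalg.inv(K(m))@np.array([uv[0],uv[1],1.]);return c+d*(z-c[2])/d[2]
E
python3 - <<'E'
from h import *
st();m=robot.camera_model('wrist');im=robot.get_image('wrist');cv2.imwrite('pics/w1.png',im)
r=cv2.Rodrigues(np.float64(m['rvec']))[0];print('cam',-r.T@np.float64(m['tvec']),r[2],m['fovy'])
for d in robot.find_in('wrist','block')[:3]:print(d)
E
```

```text
t 1.8 p [0.4743 0.1793 0.2626] x [-0.969  0.249 -0.002] z [ 0.002 -0.001 -1.   ] w 0.0854 F [-0.3  0.9 -0.7] 0.0
cam [0.39533611 0.20067958 0.42851954] [ 0.31034271 -0.07901077 -0.94733558] 66.9816467455018
{'location': [0.3504, 0.1028, 0.029], 'score': 0.87}
{'location': [0.3773, -0.0949, 0.0337], 'score': 0.78}
{'location': [0.5395, 0.16, 0.0446], 'score': 0.7}
```

View pics/w1.png

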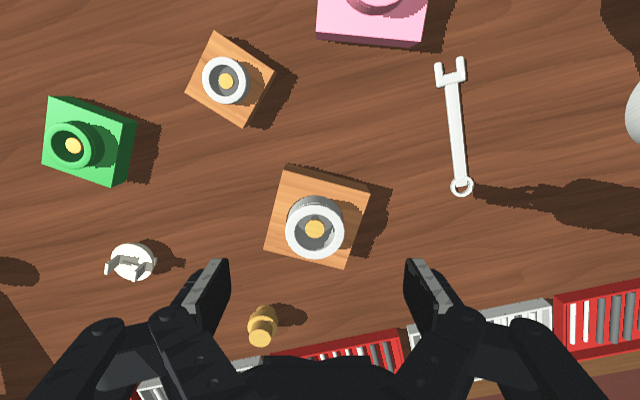

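The wrist view shows the target coupling rim at about (315,228) and the cap at (131,262), ears up. The camera sits behind the TCP, so I'll move on until it is nearly straight above the coupling, to reduce parallax, then do the same for the cap.

{"fn": "play_rows", "kwargs": {"deltas": [[1,[-40,7,0],[0,0,0]],[1,[-40,7,0],[0,0,0]],[1,[-40,7,0],[0,0,0]],[1,[0,0,0],[0,0,0]],[1,[0,0,0],[0,0,0]]]}}

```text
clock: 2.4
ee_pos: [0.5914, 0.1747, 0.2607]
tcp_rot: [-0.002, 0.121, 0.993, -0.0]
force: [-0.5, 0.3, -0.0]
gripper_width: 0.0855
finger_force: 0.0
```

```bash
python3 - <<'E'
from h import *
st();m=robot.camera_model('wrist');im=robot.get_image('wrist');cv2.imwrite('pics/w2.png',im);np.save('m2.npy',m,allow_pickle=True)
for d in robot.find_in('wrist','block')[:3]:print(d)
E
```

```text
t 2.4 p [0.5914 0.1747 0.2607] x [-0.97   0.241  0.003] z [-0.003 -0.001 -1.   ] w 0.0855 F [-0.5  0.3 -0. ] 0.0
{'location': [0.3856, 0.1005, 0.0317], 'score': 0.92}
{'location': [0.3838, -0.0897, 0.0331], 'score': 0.9}
{'location': [0.5479, 0.1569, 0.0472], 'score': 0.65}
```

View pics/w2.png

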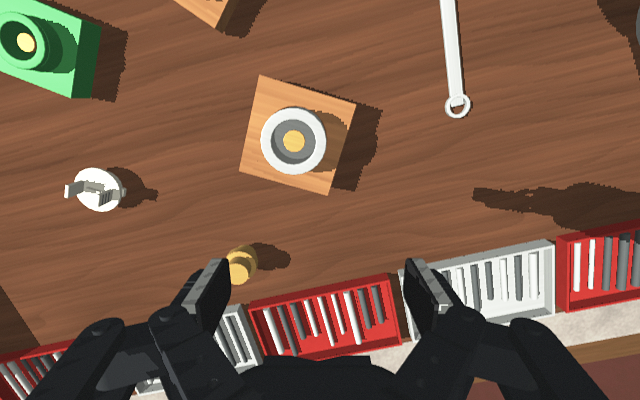

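{"fn": "play_rows", "kwargs": {"deltas": [[1,[-9,-40,0],[0,0,0]],[1,[-9,-40,0],[0,0,0]],[1,[-9,-40,0],[0,0,0]],[1,[-9,-40,0],[0,0,0]],[1,[-9,-40,0],[0,0,0]],[1,[-9,-40,0],[0,0,0]],[1,[-9,-40,0],[0,0,0]],[1,[0,0,0],[0,0,0]],[1,[0,0,0],[0,0,0]]]}}

```text
clock: 3.4
ee_pos: [0.5845, -0.1132, 0.2637]
tcp_rot: [0.001, 0.123, 0.992, 0.0]
force: [0.2, 1.5, -0.9]
gripper_width: 0.0855
finger_force: 0.0
```

```bash
python3 - <<'E'
from h import *
st();m=robot.camera_model('wrist');im=robot.get_image('wrist');cv2.imwrite('pics/w3.png',im);np.save('m3.npy',m,allow_pickle=True)
for d in robot.find_in('wrist','cap')[:3]:print(d)
u=proj(m,[0.553,-0.13,0.03])[0];print(u)
x,y=[int(np.clip(v,80,w)) for v,w in zip(u,(560,320))]
cv2.imwrite('pics/w3c.png',cv2.resize(im[y-80:y+80,x-80:x+80],None,fx=3.5,fy=3.5,interpolation=2));print(x,y)
E
```

```text
t 3.4 p [ 0.5845 -0.1132  0.2637] x [-0.97   0.244 -0.001] z [ 0.002  0.    -1.   ] w 0.0855 F [ 0.2  1.5 -0.9] 0.0
{'location': [0.5541, -0.13, 0.0276], 'score': 0.75}
[297.18826959 142.58146804]
297 142
```

View pics/w3c.png

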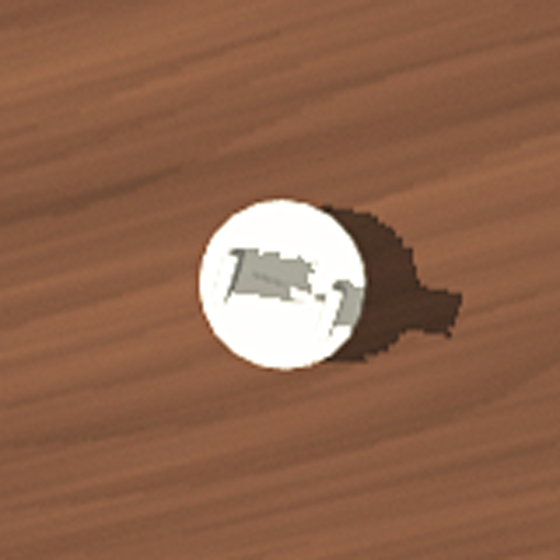

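The crop shows the flange disc centred at about (283,285) and the two ears as upright plates joined along a line about 15° down to the right. I'll fit the flange disc, the ear tops and the coupling rim numerically.

```bash
python3 - <<'E'
from h import *
s,p,r=st()
m=np.load('m3.npy',allow_pickle=True).item();im=cv2.imread('pics/w3.png')
def blob(im,mask,near):
    n,l,stt,c=cv2.connectedComponentsWithStats(mask.astype(np.uint8))
    i=min([i for i in range(1,n) if stt[i,4]>100],key=lambda i:np.hypot(*(c[i]-near)))
    cn=max(cv2.findContours((l==i).astype(np.uint8),0,1)[0],key=cv2.contourArea)
    return cv2.fitEllipse(cv2.convexHull(cn)),cn
hsv=cv2.cvtColor(im,cv2.COLOR_BGR2HSV)
e,cn=blob(im,(hsv[...,1]<60)&(hsv[...,2]>90),(297,142));print(e)
c=back(m,e[0],0.0225);print('cap',c)
# ear tops from crop px
o=np.array([297-80,142-80])
g=lambda a:o+np.array(a)/3.5
for z in (.052,):
    A=[back(m,g(a),z) for a in ((240,249),(228,302),(345,282),(328,336))];print(np.round(A,4))
best=None
m2=np.load('m2.npy',allow_pickle=True).item();im2=cv2.imread('pics/w2.png');h2=cv2.cvtColor(im2,cv2.COLOR_BGR2HSV)
e2,_=blob(im2,(h2[...,1]<60)&(h2[...,2]>150),(293,141));print(e2)
for z in(.07,.075,.08):
    b=back(m2,e2[0],z);print('coupling',z,b, 'diam',np.linalg.norm(back(m2,(e2[0][0]+np.mean(e2[1]),e2[0][1]),z)-b))
# block top corners (w2)
q=[back(m2,a,.045) for a in((261,75),(356,103),(329,195),(239,169))];print(np.round(q,4),np.mean(q,0))
# overlay ears
v=im.copy()
for deg in (15.5,):
    t=np.radians(deg);y=r@[-np.sin(t),np.cos(t),0];x=r@[np.cos(t),np.sin(t),0];cc=np.array([c[0],c[1],0])
    for sg in(1,-1):
        P=[cc+[0,0,z]+sg*y*.022+a*x*.009 for z,a in((.024,-1),(.052,-1),(.052,1),(.024,1))]
        cv2.polylines(v,[np.int32(np.round(proj(m,P)*16))],True,(0,0,255),1,cv2.LINE_AA,4)
    P=[cc+[0,0,.0235]+.0315*(np.cos(k)*x+np.sin(k)*y) for k in np.arange(0,6.3,.1)]
    cv2.polylines(v,[np.int32(np.round(proj(m,P)*16))],True,(255,0,0),1,cv2.LINE_AA,4)
u=np.int32(e[0]);cv2.imwrite('pics/ov.png',cv2.resize(v[u[1]-40:u[1]+40,u[0]-40:u[0]+40],None,fx=7,fy=7,interpolation=0))
E
```

```text
t 3.5 p [ 0.5851 -0.1118  0.2634] x [-0.971  0.241 -0.001] z [ 0.001  0.    -1.   ] w 0.0855 F [-0.3  0.1 -1.1] 0.0
((297.40496826171875, 142.7826690673828), (47.115272521972656, 48.095191955566406), 157.46607971191406)
cap [ 0.55421626 -0.13049541  0.0225    ]
[[ 0.5358 -0.1387  0.052 ]
 [ 0.5526 -0.148   0.052 ]
 [ 0.5559 -0.1058  0.052 ]
 [ 0.5731 -0.1165  0.052 ]]
((292.8335266113281, 140.7569122314453), (65.06388092041016, 67.25762176513672), 150.41168212890625)
coupling 0.07 [0.55068253 0.15726647 0.07      ] diam 0.07730996599280231
coupling 0.075 [0.55015934 0.15780138 0.075     ] diam 0.07622743304931984
coupling 0.08 [0.54963615 0.15833628 0.08      ] diam 0.07514490010583734
[[0.4708 0.1386 0.045 ]
 [0.5283 0.2403 0.045 ]
 [0.6334 0.1823 0.045 ]
 [0.5713 0.0777 0.045 ]] [0.55094452 0.15971936 0.045     ]
```

View pics/ov.png

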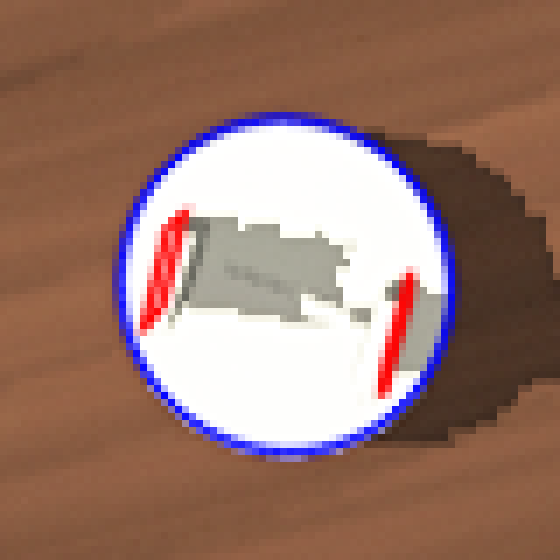

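The overlay matches: the blue flange and the red ears line up, so the ear line is about 16° from tool y. I'll align and descend most of the way.

{"fn": "play_rows", "kwargs": {"deltas": [[1,[12.5,-12.5,0],[0,0,0]],[1,[13,-12.5,0],[0,0,0]],[1,[0,0,30],[0,0,0.14]],[1,[0,0,30],[0,0,0.14]],[1,[0,0,30],[0,0,0]],[1,[0,0,30],[0,0,0]],[1,[0,0,30],[0,0,0]],[1,[0,0,20],[0,0,0]],[1,[0,0,0],[0,0,0]],[1,[0,0,0],[0,0,0]]]}}

```text
clock: 4.5
ee_pos: [0.5549, -0.1299, 0.093]
tcp_rot: [-0.0, 0.258, 0.966, 0.0]
force: [0.6, 0.0, 1.3]
gripper_width: 0.0852
finger_force: 0.0
```

```bash
python3 - <<'E'
from h import *
s,p,r=st();print(s['joint_pos'])
T=np.array([.5543,-.130,.027]);print('tool delta mm',r.T@(T-p)*1e3,'ydeg',np.degrees(np.arctan2(r[1,1],r[0,1])))
E
```

```text
t 4.5 p [ 0.5549 -0.1299  0.093 ] x [-0.867  0.499  0.   ] z [ 0.  0. -1.] w 0.0852 F [0.6 0.  1.3] 0.0
[-2.30102171e-01  4.48954891e-01 -1.80705291e-03  1.12004770e+00
  1.52378109e-04  2.92460891e-01]
tool delta mm [ 0.46364004 -0.35939891 66.00146738] ydeg 60.0593417667909
```

{"fn": "play_rows", "kwargs": {"deltas": [[1,[0,0,22],[0,0,0]],[1,[0,0,22],[0,0,0]],[1,[0,0,15],[0,0,0]],[1,[0,0,7],[0,0,0]],[1,[0,0,0],[0,0,0]],[-1,[0,0,0],[0,0,0]],[-1,[0,0,0],[0,0,0]],[-1,[0,0,0],[0,0,0]],[-1,[0,0,0],[0,0,0]],[-1,[0,0,0],[0,0,0]],[-1,[0,0,0],[0,0,0]]], "newtons": 28}}

```text
clock: 5.6
ee_pos: [0.5558, -0.132, 0.028]
tcp_rot: [0.002, 0.26, 0.966, -0.0]
force: [0.2, -0.4, 7.7]
gripper_width: 0.0004
finger_force: 3.9
```

```bash
python3 - <<'E'
from h import *
st();im=robot.get_image('wrist');cv2.imwrite('pics/w4.png',im[120:,120:520])
E
```

```text
t 5.6 p [ 0.5558 -0.132   0.028 ] x [-0.865  0.501 -0.003] z [ 0.003 -0.001 -1.   ] w 0.0004 F [ 0.2 -0.4  7.7] 3.8961774471681565
```

View pics/w4.png

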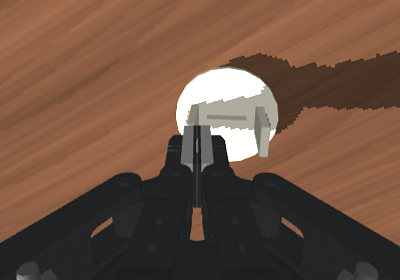

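The grasp missed. The fingers shut completely (width 0.4 mm) and the cap now sits beside them, flange centre at crop (228,115). I need to know where the cap really is before I open.

```bash
python3 - <<'E'
from h import *
s,p,r=st();m=robot.camera_model('wrist');im=robot.get_image('wrist')
c=back(m,(348,235),.0235);print('flange est',c,'tool frame mm',r.T@(c-p)*1e3)
print('px of tcp',proj(m,[p]), 'earlier cap pos flange px',proj(m,[[.5543,-.13,.0235]]))
print('edges',[np.round(r.T@(back(m,u,.0235)-p)*1e3,1) for u in((297,235),(397,235),(348,188),(348,280))])
print('tips z',[np.round(back(m,(316,275),z),3) for z in(.03,.05)])
for c in('top','scene','wrist'):
    robot.get_image(c)
    for d in robot.find_in(c,'cap')[:2]:print(c,d)
E
```

```text
t 5.65 p [ 0.5562 -0.1319  0.0281] x [-0.865  0.501 -0.003] z [ 0.003 -0.001 -1.   ] w -0.0001 F [-0.9  0.   6.5] 3.122357207466848
flange est [ 0.56507642 -0.11312145  0.0235    ] tool frame mm [ 1.68831961 20.67585361  4.58523226]
px of tcp [[314.5911956  240.77143862]] earlier cap pos flange px [[315.70468023 233.75232262]]
edges [array([  1.7, -10.9,   4.6]), array([ 1.7, 51.1,  4.6]), array([32. , 19.7,  4.5]), array([-30.6,  21.8,   4.7])]
tips z [array([ 0.576, -0.143,  0.03 ]), array([ 0.565, -0.136,  0.05 ])]
scene {'location': [0.5686, -0.1031, 0.0266], 'score': 0.92}
wrist {'location': [0.5597, -0.1104, 0.0284], 'score': 0.57}
wrist {'location': [0.567, 0.0778, 0.0011], 'score': 0.51}
```

{"fn": "play_rows", "kwargs": {"deltas": [[-1,[0,0,-5],[0,0,0]],[-1,[0,0,-10],[0,0,0]],[-1,[0,0,-15],[0,0,0]],[-1,[0,0,-30],[0,0,0]],[-1,[0,0,-40],[0,0,0]],[-1,[0,0,-40],[0,0,0]],[0.3,[0,0,0],[0,0,0]],[0.3,[0,0,0],[0,0,0]],[0.3,[0,0,0],[0,0,0]],[0.3,[0,0,0],[0,0,0]]]}}

```text
clock: 7.0
ee_pos: [0.5535, -0.131, 0.1647]
tcp_rot: [-0.002, 0.259, 0.966, -0.0]
force: [0.5, -0.1, -0.5]
gripper_width: 0.0554
finger_force: 0.0
```

```bash
python3 - <<'E'
from h import *
s,p,r=st();m=robot.camera_model('wrist');im=robot.get_image('wrist');cv2.imwrite('pics/w5f.png',im);np.save('m5.npy',m,allow_pickle=True)
for d in robot.find_in('wrist','cap')[:2]:print(d)
print(proj(m,[[.565,-.113,.0235]]))
cv2.imwrite('pics/w5.png',cv2.resize(im[120:330,180:460],None,fx=2.8,fy=2.8,interpolation=0))
E
```

```text
t 7.0 p [ 0.5535 -0.131   0.1647] x [-0.865  0.501  0.003] z [-0.003  0.001 -1.   ] w 0.0554 F [ 0.5 -0.1 -0.5] 0.0
{'location': [0.5647, -0.1129, 0.0276], 'score': 0.56}
[[335.77705202 182.13693746]]
```

View pics/w5.png

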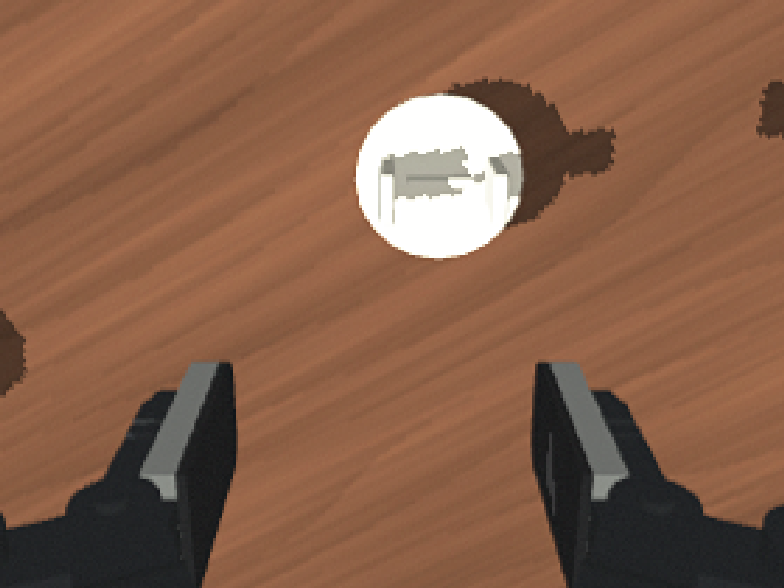

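The cap is still upright at crop (438,175), and its ears now lie along tool y. The fingers, open 55 mm, are symmetric. I'll refit the cap and work out the fingertip height from this picture, then come down with the fingers pre-shaped and close slowly.

```bash
python3 - <<'E'
from h import *
s,p,r=st();m=np.load('m5.npy',allow_pickle=True).item();im=cv2.imread('pics/w5f.png')
h=cv2.cvtColor(im,cv2.COLOR_BGR2HSV);k=((h[...,1]<60)&(h[...,2]>90)).astype(np.uint8)
n,l,q,c=cv2.connectedComponentsWithStats(k);i=l[190,336] or l[165,330];cn=max(cv2.findContours((l==i).astype(np.uint8),0,1)[0],key=cv2.contourArea)
e=cv2.fitEllipse(cv2.convexHull(cn));print(e)
C=back(m,e[0],.0225);print('cap',C,'tool',r.T@(C-p)*1e3)
g=lambda a:(180+a[0]/2.8,120+a[1]/2.8)
print('ears tool',[np.round(r.T@(back(m,g(a),.052)-p)*1e3,1) for a in((381,157),(396,157),(381,172),(487,157),(507,157),(507,172),(387,222),(500,222))])
for dz in(0,5,10,15):
    print(dz,[np.round(r.T@(back(m,g(a),p[2]+dz/1e3)-p)*1e3,1) for a in((233,362),(535,362),(190,362),(577,362))])
E
```

```text
t 7.1 p [ 0.5538 -0.1311  0.1649] x [-0.865  0.501  0.003] z [-0.003  0.001 -1.   ] w 0.0555 F [ 0.9 -0.5 -0.1] 0.0
((336.5339660644531, 182.1591796875), (58.24723434448242, 60.16108703613281), 65.10572052001953)
cap [ 0.5656847  -0.11239759  0.0225    ] tool [ -1.35382217  22.32964007 142.38137044]
ears tool [array([ 12.6,   0.8, 112.9]), array([ 12.6,   5.9, 112.9]), array([  7.3,   0.8, 112.9]), array([ 12.6,  36.7, 112.9]), array([ 12.6,  43.4, 112.9]), array([  7.3,  43.7, 112.9]), array([-10.6,   2.8, 112.9]), array([-10.6,  42.1, 112.8])]
0 [array([ -5.4, -31.5,   0. ]), array([-5.4, 34.5, -0. ]), array([ -5.4, -40.9,   0. ]), array([-5.4, 43.7, -0.1])]
5 [array([ -2.8, -30.5,  -5. ]), array([-2.8, 33.5, -5. ]), array([ -2.8, -39.6,  -5. ]), array([-2.8, 42.4, -5. ])]
10 [array([ -0.2, -29.5, -10. ]), array([ -0.1,  32.5, -10. ]), array([ -0.2, -38.4, -10. ]), array([ -0.1,  41.1, -10. ])]
15 [array([  2.5, -28.6, -15. ]), array([  2.5,  31.5, -15. ]), array([  2.5, -37.1, -15. ]), array([  2.5,  39.9, -15. ])]
```

By the picture, the fingertips' edges are about 25 mm behind the TCP. The pads therefore closed at ear-top height, and one finger slipped over its ear. I'll go lower this time and feel for the flange.

{"fn": "play_rows", "kwargs": {"deltas": [[0.3,[-1.4,22.2,0],[0,0,0]],[0.3,[0,0,25],[0,0,0]],[0.3,[0,0,30],[0,0,0]],[0.3,[0,0,30],[0,0,0]],[0.3,[0,0,25],[0,0,0]],[0.3,[0,0,15],[0,0,0]],[0.3,[0,0,6],[0,0,0]],[0.3,[0,0,4],[0,0,0]],[0.3,[0,0,3],[0,0,0]],[0.3,[0,0,0],[0,0,0]],[0.3,[0,0,0],[0,0,0]]]}}

```text
clock: 8.2
ee_pos: [0.5677, -0.113, 0.0292]
tcp_rot: [0.001, 0.259, 0.966, 0.0]
force: [0.3, -0.2, 0.4]
gripper_width: 0.0556
finger_force: 0.0
```

```bash
python3 - <<'E'
from h import *
s,p,r=st();im=robot.get_image('wrist')
cv2.imwrite('pics/w6.png',cv2.resize(im[150:350,180:460],None,fx=2.8,fy=2.8,interpolation=0))
print(r.T@(np.array([.5657,-.1125,.02])-p)*1e3)
E
```

```text
t 8.2 p [ 0.5677 -0.113   0.0292] x [-0.865  0.501 -0.002] z [ 0.002 -0.    -1.   ] w 0.0556 F [ 0.3 -0.2  0.4] 0.0
[ 1.99156795 -0.61092117  9.24228792]
```

View pics/w6.png

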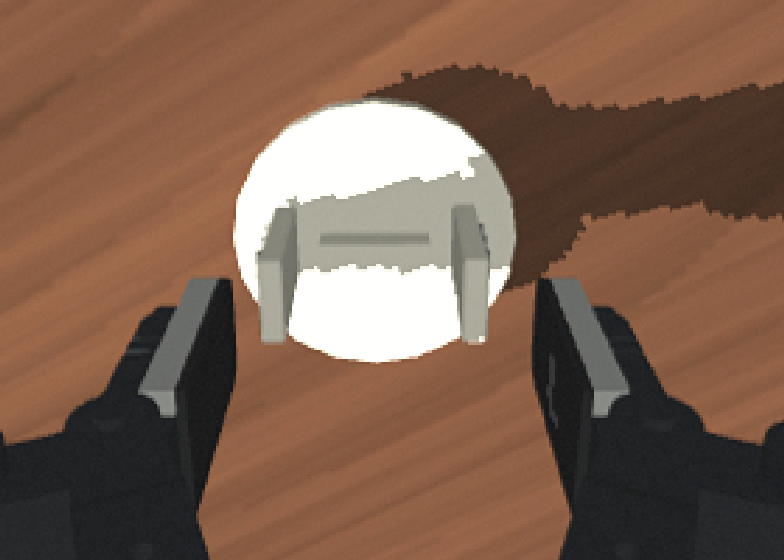

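The fingertips (row ~280) still appear well above the ear tops (row 258), with no force, so the real tips are behind the TCP reading. The ears also sit about 2 mm to the left of the finger centre. I'll shift and feel downward in small steps.

{"fn": "play_rows", "kwargs": {"deltas": [[0.3,[0,-2,3],[0,0,0]],[0.3,[0,0,4],[0,0,0]],[0.3,[0,0,4],[0,0,0]],[0.3,[0,0,3],[0,0,0]],[0.3,[0,0,2],[0,0,0]],[0.3,[0,0,0],[0,0,0]],[0.3,[0,0,0],[0,0,0]]]}}

```text
clock: 8.95
ee_pos: [0.566, -0.1146, 0.0123]
tcp_rot: [-0.0, 0.259, 0.966, -0.0]
force: [-0.3, -0.3, -0.6]
gripper_width: 0.0555
finger_force: 0.0
```

```bash
python3 - <<'E'
from h import *
s,p,r=st();m=robot.camera_model('wrist');im=robot.get_image('wrist');cv2.imwrite('pics/w7f.png',im)
h=cv2.cvtColor(im,cv2.COLOR_BGR2HSV);k=((h[...,1]<60)&(h[...,2]>90)).astype(np.uint8)
n,l,q,c=cv2.connectedComponentsWithStats(k)
u=proj(m,[[.5657,-.1125,.0235]])[0];print(u)
for i in range(1,n):
    if q[i,4]>300 and np.hypot(*(c[i]-u))<60:print(q[i],c[i])
st();st()
E
```

```text
t 8.95 p [ 0.566  -0.1146  0.0123] x [-0.865  0.501  0.   ] z [-0.  0. -1.] w 0.0555 F [-0.3 -0.3 -0.6] 0.0
[317.28672499 247.33227989]
[ 262  194  111  102 8961] [316.77446714 245.71911617]
t 9.0 p [ 0.5662 -0.1146  0.0125] x [-0.865  0.501 -0.   ] z [ 0. -0. -1.] w 0.0553 F [-0.1 -0.1 -0. ] 0.0
t 9.0 p [ 0.5662 -0.1146  0.0125] x [-0.865  0.501 -0.   ] z [ 0. -0. -1.] w 0.0553 F [-0.1 -0.1 -0. ] 0.0
```

{"fn": "play_rows", "kwargs": {"deltas": [[0.3,[0,0,2],[0,0,0]],[0.3,[0,0,2],[0,0,0]],[0.3,[0,0,2],[0,0,0]],[0.3,[0,0,0],[0,0,0]],[0.3,[0,0,0],[0,0,0]]]}}

```text
clock: 9.5
ee_pos: [0.566, -0.1146, 0.0063]
tcp_rot: [-0.0, 0.259, 0.966, -0.0]
force: [-0.4, 0.6, -0.2]
gripper_width: 0.0555
finger_force: 0.0
```

```bash
python3 - <<'E'
from h import *
s,p,r=st();im=robot.get_image('wrist')
cv2.imwrite('pics/w8.png',cv2.resize(im[150:350,180:460],None,fx=2.8,fy=2.8,interpolation=0))
E
```

```text
t 9.5 p [ 0.566  -0.1146  0.0063] x [-0.865  0.501  0.   ] z [-0.  0. -1.] w 0.0555 F [-0.4  0.6 -0.2] 0.0
```

View pics/w8.png

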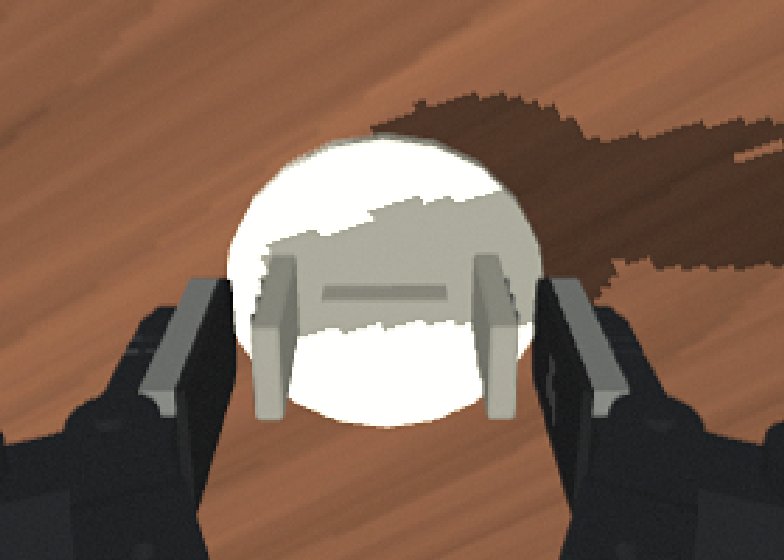

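The fingers now straddle the ears symmetrically: ears at cols 252–517, fingers at 232–537. The tips are roughly 14 mm above the flange. I'll go down 4 mm more and close slowly.

{"fn": "play_rows", "kwargs": {"deltas": [[0.3,[0,0,2],[0,0,0]],[0.3,[0,0,2],[0,0,0]],[0.18,[0,0,0],[0,0,0]],[0.1,[0,0,0],[0,0,0]],[0.05,[0,0,0],[0,0,0]],[0,[0,0,0],[0,0,0]],[-0.05,[0,0,0],[0,0,0]],[-0.1,[0,0,0],[0,0,0]],[-0.15,[0,0,0],[0,0,0]],[-0.2,[0,0,0],[0,0,0]],[-0.25,[0,0,0],[0,0,0]],[-0.25,[0,0,0],[0,0,0]]], "newtons": 28}}

```text
clock: 10.75
ee_pos: [0.5664, -0.1147, 0.0037]
tcp_rot: [0.001, 0.259, 0.966, 0.0]
force: [-2.4, 1.5, 8.5]
gripper_width: 0.0324
finger_force: 20.7
```

Both ears are pinched (width 32 mm, about 21 N). The 8 N upward says the tips rest on the flange, which is fine. I'll firm the grip and lift.

{"fn": "play_rows", "kwargs": {"deltas": [[-1,[0,0,-1],[0,0,0]],[-1,[0,0,0],[0,0,0]],[-1,[0,0,-4],[0,0,0]],[-1,[0,0,-10],[0,0,0]],[-1,[0,0,-20],[0,0,0]],[-1,[0,0,-30],[0,0,0]],[-1,[0,0,-30],[0,0,0]],[-1,[0,0,-25],[0,0,0]],[-1,[0,0,0],[0,0,0]],[-1,[0,0,0],[0,0,0]]], "newtons": 30}}

```text
clock: 11.75
ee_pos: [0.5663, -0.1146, 0.1228]
tcp_rot: [0.001, 0.259, 0.966, 0.0]
force: [-0.4, 0.1, -0.8]
gripper_width: 0.0316
finger_force: 29.9
```

```bash
python3 - <<'E'
from h import *
s,p,r=st();m=robot.camera_model('wrist');im=robot.get_image('wrist');cv2.imwrite('pics/w9.png',im)
for c in('wrist','scene','top'):
    if c!='wrist':robot.get_image(c)
    for d in robot.find_in(c,'cap')[:1]:print(c,d,r.T@(np.array(d['location'])-p)*1e3)
h=cv2.cvtColor(im,cv2.COLOR_BGR2HSV);k=((h[...,1]<60)&(h[...,2]>90)).astype(np.uint8)
n,l,q,c=cv2.connectedComponentsWithStats(k)
for i in range(1,n):
    if q[i,4]>300 and abs(c[i][0]-320)<60:print(q[i],c[i])
    if q[i,4]>300 and abs(c[i][0]-320)<60 and q[i,4]>5000:
        g=lambda z:r.T@(back(m,(q[i,0]+q[i,2]/2,q[i,1]),z)-p)*1e3
        print(g(p[2]+.02))
print(p[2]-.0037+.0235,'flange z expected'); zf=p[2]+.0198
print('proj flange',proj(m,[[*p[:2],zf]]),'extreme px',[np.round(proj(m,[[*(p+r@[a,b,0])[:2],zf]]),1) for a,b in((.0315,0),(-.0315,0),(0,.0315),(0,-.0315))])
print('coupling minus tcp tool',r.T@(np.array([.5502,.1578,.15])-p)*1e3)
E
```

```text
t 11.75 p [ 0.5663 -0.1146  0.1228] x [-0.865  0.501 -0.001] z [ 0.001 -0.    -1.   ] w 0.0316 F [-0.4  0.1 -0.8] 29.88578975200653
wrist {'location': [0.5625, -0.1097, 0.1425], 'score': 0.75} [  5.71955559   2.37894238 -19.72960829]
scene {'location': [0.5704, -0.1034, 0.1391], 'score': 0.55} [  2.04246092  11.7880947  -16.32272885]
[ 259  199  115  105 9037] [316.42912471 251.06229944]
[ 33.307457     1.1405355  -20.03410839]
0.14257554561244312 flange z expected
proj flange [[314.41434289 256.93904889]] extreme px [array([[314.3, 202.3]]), array([[314.5, 305.3]]), array([[372.2, 256.9]]), array([[256.6, 257. ]])]
coupling minus tcp tool [150.37705185 227.72445713 -27.30573902]
```

The cap is held and pinched (30 N, nothing left on the counter). I'll carry it to a spot 80 mm beyond the coupling, so the camera sees the coupling and the cap together and camera bias largely cancels.

{"fn": "play_rows", "kwargs": {"deltas": [[-1,[10,36,0],[0,0,0]],[-1,[12,38,0],[0,0,0]],[-1,[12,38,0],[0,0,0]],[-1,[12,38,0],[0,0,0]],[-1,[12,38,0],[0,0,0]],[-1,[12,38,0],[0,0,0]],[-1,[0,0,0],[0,0,0]],[-1,[0,0,0],[0,0,0]],[-1,[0,0,0],[0,0,0]]]}}

```text
clock: 12.95
ee_pos: [0.6182, 0.1152, 0.1218]
tcp_rot: [-0.001, 0.26, 0.966, -0.001]
force: [-0.1, -0.0, -1.0]
gripper_width: 0.0316
finger_force: 30.0
```

```bash
cat >see.py <<'E'
from h import *
def see(name):
    s,p,r=st();m=robot.camera_model('wrist');im=robot.get_image('wrist');cv2.imwrite(f'pics/{name}.png',im)
    h=cv2.cvtColor(im,cv2.COLOR_BGR2HSV);k=((h[...,1]<60)&(h[...,2]>90)).astype(np.uint8)
    n,l,q,c=cv2.connectedComponentsWithStats(k)
    for i in range(1,n):
        if q[i,4]>600:
            cn=max(cv2.findContours((l==i).astype(np.uint8),0,1)[0],key=cv2.contourArea);e=cv2.fitEllipse(cv2.convexHull(cn))
            print(q[i],np.round(c[i],1),'ell',np.round(e[0],2),np.round(e[1],1))
            for z in(.07,.075,.08,p[2]+.0198):
                print('   z',round(z,3),'ell ctr tool mm',np.round(r.T@(back(m,e[0],z)-p)*1e3,2))
    print('expect coupling px',proj(m,[[.5502,.1578,.075]]))
E
python3 -c "
from see import *
see('w10')
m=robot.camera_model('top');im=cv2.imread('pics/top0.png')[155:207,243:297];h=cv2.cvtColor(im,cv2.COLOR_BGR2HSV)
k=((h[...,1]<60)&(h[...,2]>130)).astype(np.uint8);n,l,q,c=cv2.connectedComponentsWithStats(k);i=1+np.argmax(q[1:,4])
cn=max(cv2.findContours((l==i).astype(np.uint8),0,1)[0],key=cv2.contourArea);e=cv2.fitEllipse(cv2.convexHull(cn));print(e,back(m,(e[0][0]+243,e[0][1]+155),.075))
"
```

```text
t 12.95 p [0.6182 0.1152 0.1218] x [-0.865  0.502  0.001] z [-0.001 -0.001 -1.   ] w 0.0316 F [-0.1 -0.  -1. ] 29.95182305574417
[ 263   39  115  121 9414] [320.   98.6] ell [319.89  98.55] [114.2 120.6]
   z 0.07 ell ctr tool mm [81.83  3.49 51.85]
   z 0.075 ell ctr tool mm [81.83  3.44 46.85]
   z 0.08 ell ctr tool mm [81.83  3.38 41.85]
   z 0.142 ell ctr tool mm [ 81.78   2.69 -19.73]
[ 259  199  115  106 9009] [316.5 251. ] ell [316.4  253.95] [110.1 117.9]
   z 0.07 ell ctr tool mm [-37.24   1.12  51.75]
   z 0.075 ell ctr tool mm [-34.52   1.12  46.76]
   z 0.08 ell ctr tool mm [-31.79   1.11  41.76]
   z 0.142 ell ctr tool mm [  1.82   1.09 -19.8 ]
[  514   202   126   157 12676] [587.2 283. ] ell [595.31 279.26] [129.7 208. ]
   z 0.07 ell ctr tool mm [-60.78 233.39  51.43]
   z 0.075 ell ctr tool mm [-57.51 228.06  46.44]
   z 0.08 ell ctr tool mm [-54.24 222.73  41.45]
   z 0.142 ell ctr tool mm [-13.99 157.07 -20.02]
expect coupling px [[318.96496668 101.23741123]]
((26.23270606994629, 25.12109375), (26.161916732788086, 27.589292526245117), 115.93852233886719) [0.54938345 0.15718162 0.075     ]
```

The coupling is straight under the camera at tool (81.8, 3.4) and the cap at (1.8, 1.1), so the shift is (80, 2.1) mm. The top camera agrees. I'll move over and come down to just above the rim.

{"fn": "play_rows", "kwargs": {"deltas": [[-1,[20,0.6,0],[0,0,0]],[-1,[25,0.5,0],[0,0,0]],[-1,[25,0.5,0],[0,0,0]],[-1,[10,0.5,0],[0,0,0]],[-1,[0,0,10],[0,0,0]],[-1,[0,0,10],[0,0,0]],[-1,[0,0,8],[0,0,0]],[-1,[0,0,4],[0,0,0]],[-1,[0,0,0],[0,0,0]],[-1,[0,0,0],[0,0,0]]]}}

```text
clock: 14.0
ee_pos: [0.5508, 0.1577, 0.0901]
tcp_rot: [-0.0, 0.26, 0.966, -0.0]
force: [-0.5, 0.0, -0.8]
gripper_width: 0.0313
finger_force: 30.0
```

```bash
python3 - <<'E'
from h import *
s,p,r=st();print(p+r@[.0008,0,0], r.T@(np.array([.6182,.1152,.1218])+r@[.080,.0021,0]-p)*1e3)
E
```

```text
t 14.0 p [0.5508 0.1577 0.0901] x [-0.865  0.501  0.   ] z [-0. -0. -1.] w 0.0313 F [-0.5  0.  -0.8] 29.95512306690216
[0.55011604 0.15813524 0.09013367] [  0.36960036  -0.91845552 -31.67738838]
```

{"fn": "play_rows", "kwargs": {"deltas": [[-1,[0.2,-0.5,2],[0,0,0]],[-1,[0,0,2],[0,0,0]],[-1,[0,0,2],[0,0,0]],[-1,[0,0,2],[0,0,0]],[-1,[0,0,2],[0,0,0]],[-1,[0,0,0],[0,0,0]]]}}

```text
clock: 14.6
ee_pos: [0.5498, 0.1576, 0.08]
tcp_rot: [-0.0, 0.259, 0.966, -0.0]
force: [-0.0, -0.1, -1.3]
gripper_width: 0.0316
finger_force: 30.0
```

{"fn": "play_rows", "kwargs": {"deltas": [[-1,[0,0,1.5],[0,0,0]],[-1,[0,0,1.5],[0,0,0]],[-1,[0,0,0],[0,0,0]]]}}

```text
clock: 14.9
ee_pos: [0.5499, 0.1576, 0.0772]
tcp_rot: [-0.0, 0.259, 0.966, -0.0]
force: [-0.2, -0.1, -0.0]
gripper_width: 0.0314
finger_force: 30.0
```

{"fn": "play_rows", "kwargs": {"deltas": [[-1,[0,0,1.5],[0,0,0]],[-1,[0,0,0],[0,0,0]]]}}

```text
clock: 15.1
ee_pos: [0.55, 0.1576, 0.0757]
tcp_rot: [-0.0, 0.259, 0.966, -0.0]
force: [-0.5, -0.6, -0.4]
gripper_width: 0.0317
finger_force: 30.0
```

{"fn": "play_rows", "kwargs": {"deltas": [[-1,[0,0,1.5],[0,0,0]],[-1,[0,0,1.5],[0,0,0]],[-1,[0,0,0],[0,0,0]]]}}

```text
clock: 15.4
ee_pos: [0.5499, 0.1576, 0.0726]
tcp_rot: [-0.0, 0.259, 0.966, -0.0]
force: [-0.1, 0.2, -0.5]
gripper_width: 0.0312
finger_force: 30.0
```

{"fn": "play_rows", "kwargs": {"deltas": [[-1,[0,0,1.5],[0,0,0]],[-1,[0,0,0],[0,0,0]]]}}

```text
clock: 15.6
ee_pos: [0.5502, 0.1577, 0.0716]
tcp_rot: [0.0, 0.259, 0.966, 0.0]
force: [-0.8, 0.3, 1.6]
gripper_width: 0.0314
finger_force: 30.5
```

{"fn": "play_rows", "kwargs": {"deltas": [[-1,[0,0,1],[0,0,0]],[-1,[0,0,0],[0,0,0]]]}}

```text
clock: 15.8
ee_pos: [0.5502, 0.1577, 0.0706]
tcp_rot: [0.0, 0.259, 0.966, 0.0]
force: [-0.9, 0.4, 2.2]
gripper_width: 0.0315
finger_force: 30.6
```

Soft contact at about 2 N, rising roughly 0.6 N/mm, matches the sprung valve rather than the rim. Continuing.

{"fn": "play_rows", "kwargs": {"deltas": [[-1,[0,0,1],[0,0,0]],[-1,[0,0,1],[0,0,0]],[-1,[0,0,0],[0,0,0]]]}}

```text
clock: 16.1
ee_pos: [0.5502, 0.1577, 0.0685]
tcp_rot: [0.0, 0.259, 0.966, 0.0]
force: [-1.8, -0.3, 2.7]
gripper_width: 0.031
finger_force: 30.8
```

{"fn": "play_rows", "kwargs": {"deltas": [[-1,[0,0,1],[0,0,0]],[-1,[0,0,1],[0,0,0]],[-1,[0,0,0],[0,0,0]]]}}

```text
clock: 16.4
ee_pos: [0.5502, 0.1577, 0.0665]
tcp_rot: [0.0, 0.259, 0.966, 0.0]
force: [-0.2, -0.0, 4.5]
gripper_width: 0.0311
finger_force: 31.0
```

{"fn": "play_rows", "kwargs": {"deltas": [[-1,[0,0,1],[0,0,0]],[-1,[0,0,0],[0,0,0]]]}}

```text
clock: 16.6
ee_pos: [0.5502, 0.1577, 0.0655]
tcp_rot: [0.0, 0.259, 0.966, 0.0]
force: [-0.8, -0.9, 4.8]
gripper_width: 0.0319
finger_force: 31.1
```

{"fn": "play_rows", "kwargs": {"deltas": [[-1,[0,0,1],[0,0,0]],[-1,[0,0,0],[0,0,0]]]}}

```text
clock: 16.8
ee_pos: [0.5502, 0.1577, 0.065]
tcp_rot: [0.0, 0.259, 0.966, 0.0]
force: [-2.3, -1.5, 7.4]
gripper_width: 0.0313
finger_force: 31.6
```

{"fn": "play_rows", "kwargs": {"deltas": [[-1,[0,0,0.7],[0,0,0]],[-1,[0,0,0],[0,0,0]]]}}

```text
clock: 17.0
ee_pos: [0.5502, 0.1577, 0.065]
tcp_rot: [0.0, 0.259, 0.966, 0.0]
force: [-3.7, -1.0, 10.0]
gripper_width: 0.0314
finger_force: 32.3
```

Rigid now: the TCP has stopped at 0.065 and force is rising to 10 N, so the flange is on the rim, which stands about 80 mm up. I'll let the ears spread gradually while keeping light downward pressure.

{"fn": "play_rows", "kwargs": {"deltas": [[-0.2,[0,0,0.5],[0,0,0]],[-0.12,[0,0,0.5],[0,0,0]]]}}

```text
clock: 17.2
ee_pos: [0.5505, 0.158, 0.0637]
tcp_rot: [0.001, 0.259, 0.966, 0.001]
force: [-2.4, -0.8, 9.4]
gripper_width: 0.0377
finger_force: 7.0
```

{"fn": "play_rows", "kwargs": {"deltas": [[-0.05,[0,0,0.4],[0,0,0]],[0.0,[0,0,0.4],[0,0,0]]]}}

```text
clock: 17.4
ee_pos: [0.5505, 0.1578, 0.0624]
tcp_rot: [0.001, 0.259, 0.966, 0.0]
force: [-0.3, 0.1, 5.5]
gripper_width: 0.0427
finger_force: 3.6
```

{"fn": "play_rows", "kwargs": {"deltas": [[0.06,[0,0,0.3],[0,0,0]],[0.15,[0,0,0],[0,0,0]],[0.3,[0,0,0],[0,0,0]],[0.3,[0,0,0],[0,0,0]],[0.3,[0,0,-5],[0,0,0]],[0.3,[0,0,-15],[0,0,0]],[0.3,[0,0,-40],[0,0,0]],[0.3,[0,0,-40],[0,0,0]],[0.3,[0,0,-40],[0,0,0]],[0.3,[-40,0,0],[0,0,0]],[0.3,[0,0,0],[0,0,0]],[0.3,[0,0,0],[0,0,0]]]}}

```text
clock: 18.6
ee_pos: [0.5848, 0.1371, 0.2013]
tcp_rot: [-0.0, 0.26, 0.966, -0.0]
force: [-1.1, 1.2, 0.8]
gripper_width: 0.055
finger_force: 0.0
```

```bash
python3 - <<'E'
from see import *
see('w11');s,p,r=st();m=robot.camera_model('wrist')
im=cv2.imread('pics/w11.png')
print('expected flange px at home+0/1.5/ +8(unseated)')
for z in(.080,.0855,.092):
    c=np.array([.5502,.1578,z]);print(z,proj(m,[c]),proj(m,[c+r@[0,.0315,0]])-proj(m,[c-r@[0,.0315,0]]))
for c in('wrist','scene','top'):
    if c!='wrist':robot.get_image(c)
    for d in robot.find_in(c,'cap')[:1]:print(c,d)
E
```

```text
t 18.6 p [0.5848 0.1371 0.2013] x [-0.865  0.502  0.001] z [-0.001  0.    -1.   ] w 0.055 F [-1.1  1.2  0.8] 0.0
[ 470    0   44   62 1411] [491.3  30.6] ell [488.18  29.07] [44.  68.7]
   z 0.07 ell ctr tool mm [139.39 151.11 131.35]
   z 0.075 ell ctr tool mm [138.42 148.58 126.35]
   z 0.08 ell ctr tool mm [137.45 146.06 121.35]
   z 0.221 ell ctr tool mm [110.06  74.88 -19.75]
[ 277  104   80   80 4999] [316.4 143.6] ell [316.41 143.59] [79.1 80.2]
   z 0.07 ell ctr tool mm [ 40.17   1.17 131.33]
   z 0.075 ell ctr tool mm [ 40.87   1.17 126.33]
   z 0.08 ell ctr tool mm [ 41.57   1.17 121.33]
   z 0.221 ell ctr tool mm [ 61.25   1.11 -19.76]
[  471   176   169   167 16532] [566.3 264.1] ell [575.16 258.23] [130.9 224.6]
   z 0.07 ell ctr tool mm [-86.04 288.29 131.16]
   z 0.075 ell ctr tool mm [-83.23 283.46 126.16]
   z 0.08 ell ctr tool mm [-80.41 278.64 121.16]
   z 0.221 ell ctr tool mm [ -0.85 142.38 -19.85]
[257 335  63  30 699] [292.2 350.1] ell [301.49 349.74] [27.2 91.4]
   z 0.07 ell ctr tool mm [-214.2   -17.38  131.17]
   z 0.075 ell ctr tool mm [-209.23  -17.07  126.17]
   z 0.08 ell ctr tool mm [-204.26  -16.76  121.17]
   z 0.221 ell ctr tool mm [-63.91  -8.01 -19.84]
expect coupling px [[315.76212468 144.28975019]]
t 18.65 p [0.5841 0.1374 0.201 ] x [-0.865  0.501  0.001] z [-0.002 -0.    -1.   ] w 0.0557 F [-0.2  0.2 -1.3] 0.0
expected flange px at home+0/1.5/ +8(unseated)
0.08 [[316.00379422 146.01944396]] [[6.66569501e+01 4.19913838e-03]]
0.0855 [[315.99251485 146.88880128]] [[6.78969825e+01 4.08159819e-03]]
0.092 [[315.97863146 147.95886277]] [[6.94232952e+01 3.92710999e-03]]
wrist {'location': [0.5487, 0.1595, 0.0888], 'score': 0.66}
scene {'location': [0.5518, 0.1612, 0.0887], 'score': 0.94}
```

Both cameras put the cap's visible middle at z = 0.089. When it stood on the counter that reading was about 0.026, so the nose is now near 0.063, 18 mm above the block top. That is only possible with the catches under the rim. It is centred, and the gripper is clear, so I'm handing in.

```bash
python3 -c "
from bench import robot
print(robot.finish_job())"
```

```text
the job is handed in; nothing more can be done
None
```

The cap is pressed home in the big coupling and let go, and the job is handed in; the hand-in gave no verdict, but force and camera readings indicate the catches are under the rim, after a first grasp that slid the cap about 20 mm.

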